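# Show the three-way valve to the inspection camera

### The arm

A 6-joint arm with a two-finger parallel gripper is mounted at the origin on the work surface. World frame = base frame: x ahead of the robot, y to its left, z up, the work surface at z = 0. Lengths are in m, angles in rad, forces in N, time in s.
With the tool pointing down it reaches from about 0.375 to 0.925 m from the base axis. Payload 5.7 kg.
Tool frame: the origin (TCP) lies between the finger pads; the fingertips stand 17 mm ahead of it and the grasp point (between the pads) lies 2 mm behind it; y points along the fingers, z is the direction in which the jaws open and shut, and the axes are right-handed (so a half turn about y gives the same grasp; the last joint's range is limited). The gripper opens to 88 mm and grips with 3 to 60 N. Pads are 20 mm wide; open, the fingers measure 115 mm over their backs; the gripper's body (75 mm by 178 mm) begins 61 mm behind the grasp point.
Start: joints at [-1.406, 0.359, 1.51, -0, 1.272, -0.115], TCP at [0.166, -0.577, 0.24] pointing down, gripper open.
Joint ranges: [-2.97, 2.97], [-1.01, 2.36], [0.21, 2.38], [-0.96, 4.11], [0.2, 2.71], [-2.98, 2.98]. Speed limits (rad/s): [2.39, 2.39, 3.14, 3.14, 3.14, 3.14].

### API

Orientations are given as a rotation vector (axis times angle).
In Python, from rig import status, camera, job gives the robot as it stands. The module is installed in compiled form; this text tells all that it offers.
- The arm moves only by the shell command python3 -m creep 'ROWS' [FORCE]. ROWS is JSON, a list of rows, each an object of numbers: "x", "y", "z": the shift along the tool's x, y, z normalised to -1 to 1, where 1 is 0.3 m; "ax", "ay", "az": the turn, a rotation vector about the tool's x, y, z normalised to -1 to 1, where 1 is 60 degrees; "jaw": the gripper command: -1 is shut, 1 is fully open, values between are in proportion. A call has 1 to 20 rows; each row is the pose to reach, as a shift and turn from the pose measured when the call began, along the tool's axes at that moment; what a row does not reach only later rows make up. A row lasts 1/12 s, in which the tool goes at most 41.7 mm and 7.16 degrees, less where a joint would pass 70% of its speed; a pose out of reach is approached as far as the arm can. A call with a number of a shift or a turn outside -1 to 1 is refused whole. A call with a gripper value outside its range is refused whole. The fingers move at their own pace and stop on an object; FORCE is the grip in N (left out, the last holds). Time passes only in rows, so rows that repeat a pose let the fingers close. It gives the time, the measured TCP pose, the force and the opening at its end, in the units of the state.
- status.get_state(): the state, without advancing time (a new reading comes with each control period).
- camera(name): name is "scene" or "top"; returns a dict with "color" (420x560x3 uint8, blue, green, red), "mtx" (3x3 intrinsics, pixels), "R" (3x3) and "t" (3): a world point X has camera coordinates R X + t. Camera axes: x right, y down, z forward; pixel columns grow to the right and rows downward; lengths in m; the calibration is good to about 2 mm. A picture is of the moment at which its call begins. There is no depth.
- job.hand_in(): hands the job in, once; it reports no verdict.
The state is a dict: "time_s": time; "joint_positions": joint angles; "joint_vel": joint speeds; "joint_torque": joint torques, N m; "position": TCP position; "tool_rot": TCP orientation; "ft_force": force on the tool from outside, world axes, zero at the start; "ft_torque": the same for the moment, N m; "opening": finger opening in m.
Only numpy, scipy, OpenCV 4.12 (cv2) and the standard library are available. Lean on these libraries where they do the work, as an engineer would, in place of code of your own. Each camera call takes 0.05 s, during which the arm holds its last target. There are 200 camera calls.

### The job

The steel tube union standing loose on the bench has been checked: stand it back in the six-sided nest of the white kit tray, fully down, and let go. Then take the grey three-way valve out of the tray and hold it up to the inspection camera, upright, its open port (opposite the hose barb) facing the lens squarely, centred on the lens and about 120 mm in front of it. Finish while holding it still there in the air; never touch the camera or its stand, and leave the brass fitting, elbow, tape, bottle and pen where they are.

Things in the scene. Friction and masses are not known exactly. Their poses are not given: they have to be found in the camera images.
- union: Steel tube union, 0.2 kg, 75 mm tall, upright on the bench. Origin: centre of its underside, z up. Chamfered face 24 mm across z 0-3 mm; big hex nut 26 across flats z 3-22; neck 19; hex 23.5 z 29-37; top hex nut 22 across flats z 43-62 (grip here); tube stub 12.7 across to z 75. Every hex has two flats facing its own +-y, the rest every 60 degrees.
- tray: White kit tray, 170 x 170 x 32 mm, fixed. Origin: centre of its underside, axes along its sides. Nests 20 mm deep, centres (x, y) mm: six-sided (-40, 40), empty, 31 across flats, two flats facing the tray's +-y; round (40, 40), empty, 27; square (-40, -40), holding a brass fitting that stands 20 mm proud of the tray; round (40, -40), 33.5, holding the valve.
- hex_nest (a point): Centre of the floor of the empty six-sided nest, 12 mm above the bench and 20 mm below the tray's top; axes as the tray's. The union's origin comes to this point when seated.
- valve: Grey three-way valve, 0.13 kg, 85 mm tall, upright in its nest, underside 12 mm above the bench. Origin: centre of its underside, z up. Bottom socket 30 mm across z 0-29; round housing 36 across z 29-63, gripped across its own y; branch along x at z 46, 27 across: open port to -x, white hose barb to +x ending 48 from the axis; fixed wing handle 46 along x, 11 thick in y, z 70-85.
- open_port (a point): Centre of the mouth of the valve's open port, at (-32.5, 0, 46) mm in the valve's frame; the valve's axes: the port faces along -x.
- lens (a point): Centre of the front face of the inspection camera's lens, barrel 38 mm across, 170 to 230 mm above the bench. The lens looks level along this frame's -x axis; z is up. The black camera head reaches 95 mm behind the lens face and 23 mm above and below its axis.
- camera_stand: Stand of the camera, fixed: grey foot 160 x 130 x 14 mm, from 5 to 165 mm behind the lens face, and an upright post 18 mm across, 120 mm behind the lens face, 310 mm tall. The camera's height on the post differs from time to time. Origin: on the bench, 75 mm behind the lens face; -x is the lens's looking direction.
- snubber: Bystander: brass fitting in the tray's square nest, 22 mm square foot, 40 mm tall. Origin: centre of its underside.
- tape: Bystander: green tape roll lying flat, 62 mm across, 19 mm high. Origin: centre of its underside.
- elbow: Bystander: grey plastic elbow standing on the bench, 32 mm across, 46 mm tall, side branch 29 mm across reaching 26 mm along its +x. Origin: centre of its underside.
- bottle: Bystander: white square sample bottle, 62 x 62 mm, 117 mm tall. Origin: centre of its underside.
- marker: Bystander: black pen lying on the bench along its x, 126 mm long, 18 mm thick. Origin: on its underside near the middle.
Mind the look-alikes: they are no part of the job. Leave any purple look-alike of the tray alone.

How it is judged:
By the outcome, as a careful person would: the job done as asked, in the order asked, and still so for the second after the job is handed in, while the arm keeps its last pose, push and grip.
It also fails if it takes over 48 s, if anything falls off the work surface, if the arm or the gripper's body presses on something with over 40 N, if the wrist force passes 120 N, or if a joint passes its speed limit or range.

## Working session

There is one attempt and no reset: what is moved stays moved. The work goes in short steps, Python scripts to look and compute and a shell command to move; the robot and the scene stay as the last step left them, time stands still between calls to the robot, and variables do not carry over. Pictures are saved under pics/ and viewed, about 8 in all and at most 12, crops included, and the job is handed in when it is done.

```bash
mkdir -p pics; python3 - <<'E'
from rig import status,camera
import cv2,numpy as np,json
for n in("scene","top"):
    c=camera(n); cv2.imwrite(f"pics/{n}0.png",cv2.resize(c["color"],None,fx=1.42,fy=1.42,interpolation=cv2.INTER_CUBIC))
    np.savez(f"{n}0.npz",**c)
    print(n,np.round(c["mtx"],1).tolist(),np.round(c["R"],3).tolist(),np.round(c["t"],3).tolist(), (-c["R"].T@c["t"]).round(3))
print(status.get_state())
E
```

```text
scene [[456.6, 0.0, 280.9], [0.0, 456.6, 211.6], [0.0, 0.0, 1.0]] [[0.815, 0.578, 0.023], [0.35, -0.461, -0.815], [-0.461, 0.673, -0.578]] [-0.471, -0.114, 1.532] [ 1.131 -0.811  0.804]
top [[493.7, 0.0, 279.9], [0.0, 493.7, 218.2], [0.0, 0.0, 1.0]] [[0.005, -1.0, -0.002], [-0.999, -0.005, -0.053], [0.053, 0.003, -0.999]] [0.01, 0.574, 1.762] [0.48  0.008 1.79 ]
{'time_s': 0.1, 'joint_positions': array([-1.40611437e+00,  3.59441369e-01,  1.51130755e+00,  6.44575313e-06,
        1.27251783e+00, -1.15106041e-01]), 'joint_vel': array([-0.00135351, -0.00154931, -0.00352967, -0.00029627,  0.00097467,
       -0.00159142]), 'joint_torque': array([-6.32503748e-05, -5.16360676e+01, -2.71408725e+01,  6.77107950e-02,
        2.76528904e-02, -1.50209479e-05]), 'position': array([ 0.16558449, -0.57608138,  0.23889498]), 'tool_rot': array([-0.29173753,  2.07329907, -2.06979764]), 'ft_force': array([-0.12609513,  0.43934966,  0.14889843]), 'ft_torque': array([ 0.03578446, -0.0443892 ,  0.01327494]), 'opening': 0.0876263826695908}
```

View pics/scene0.png

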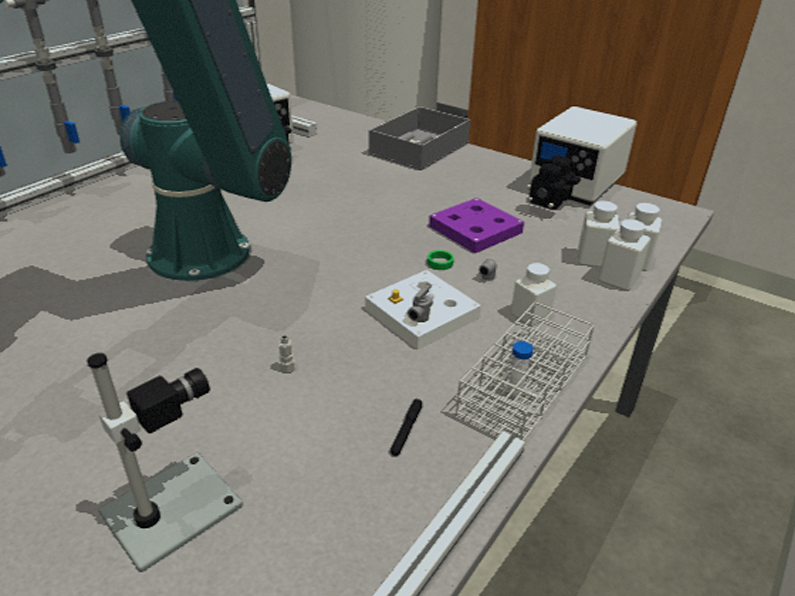

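View pics/top0.png

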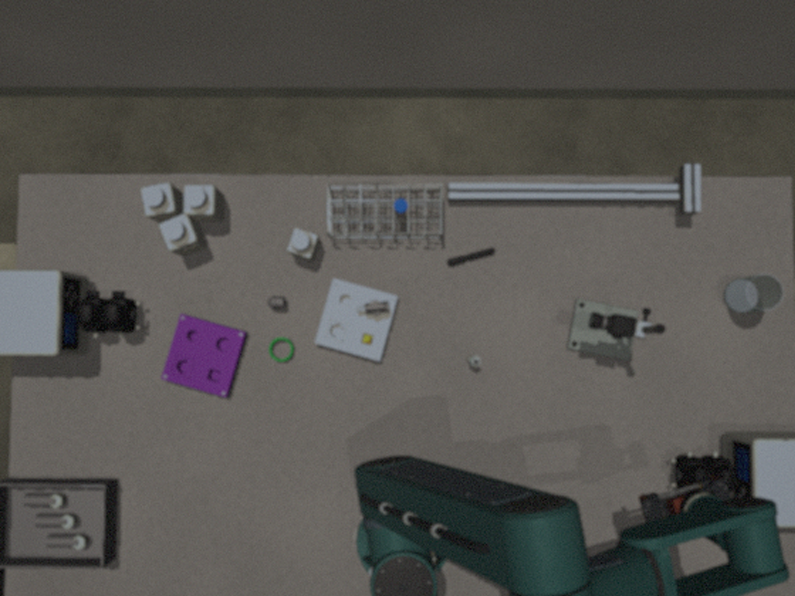

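```bash
python3 - <<'E'
import cv2,numpy as np
s=np.load("scene0.npz")["color"];t=np.load("top0.npz")["color"]
def tile(im,u,v,w,h,k): return cv2.resize(im[v:v+h,u:u+w],None,fx=k,fy=k,interpolation=cv2.INTER_CUBIC)
a=np.hstack([cv2.convertScaleAbs(tile(t,215,190,80,60,5),alpha=1.3),tile(s,250,185,100,75,4)])
b=np.hstack([tile(s,60,245,100,75,4),np.hstack([tile(s,185,225,33,50,6),cv2.convertScaleAbs(tile(t,320,240,33,50,6),alpha=1.3)])])
cv2.imwrite("pics/c1.png",np.vstack([a,np.pad(b,((0,0),(0,800-b.shape[1]),(0,0)))]))
E
```

```text
(no output)
```

View pics/c1.png

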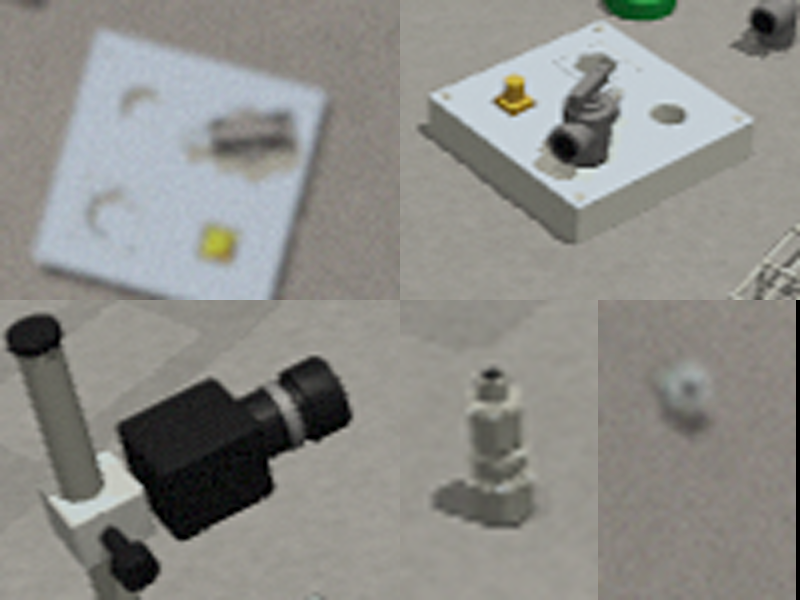

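```bash
cat > h.py <<'E'
import cv2,numpy as np
from scipy.optimize import least_squares
C={n:dict(np.load(n+"0.npz")) for n in("scene","top")}
def proj(n,X,c=None):
    c=c or C[n]; p=(np.atleast_2d(X)@c["R"].T+c["t"])@c["mtx"].T; return p[:,:2]/p[:,2:]
def pl(P,x,y,yaw,z=0):
    c,s=np.cos(yaw),np.sin(yaw); P=np.atleast_2d(np.array(P,float)); return np.c_[P[:,:1]*c-P[:,1:2]*s+x,P[:,:1]*s+P[:,1:2]*c+y,P[:,2:]+z]
def tri(ps):  # {name:px} -> point
    return least_squares(lambda X:np.concatenate([(proj(n,X)[0]-p) for n,p in ps.items()]),[.5,-.2,.1])
E
python3 - <<'E'
from h import *
# tray: white masks, top-face
for n,roi in(("top",(210,190,85,75)),("scene",(250,180,100,70))):
    u,v,w,h=roi; im=C[n]["color"][v:v+h,u:u+w]; g=im[...,0].astype(int)
    print(n,[int(np.percentile(g,q)) for q in(10,50,90)])
    m=(g>(np.percentile(g,20)*.5+np.percentile(g,90)*.5)).astype(np.uint8)
    c=max(cv2.findContours(m,0,2)[0],key=cv2.contourArea); hull=cv2.convexHull(c)
    print(cv2.approxPolyDP(hull,3,True)[:,0]+[u,v], cv2.boxPoints(cv2.minAreaRect(hull)).round(1).tolist() )
S=lambda x,y,ox,oy,k:((x+.5)/k-.5+ox,(y+.5)/k-.5+oy)
# order: (+x,+y),(+x,-y),(-x,-y),(-x,+y)
T={"top":[S(100,32,215,190,5),S(327,95,215,190,5),(267.6,254.2),S(38,262,215,190,5)],
   "scene":[S(200,20,250,185,4),S(352,125,250,185,4),S(178,205,250,185,4),S(30,95,250,185,4)]}
P=[[.085,.085,.032],[.085,-.085,.032],[-.085,-.085,.032],[-.085,.085,.032]]
for ns in(("top",),("scene",),("top","scene")):
    r=least_squares(lambda q:np.concatenate([(proj(n,pl(P,*q))-T[n]).ravel() for n in ns]),[.57,.1,-.27])
    print("tray",ns,r.x.round(4),np.degrees(r.x[2]).round(1),r.fun.round(1))
u={"scene":S(92,74,185,225,6),"top":S(91,88,320,240,6)}
r=tri(u);print("union top",r.x.round(4),r.fun.round(2))
F={"top":[(0,576/1.42,298/1.42),(1,568/1.42,350/1.42)],"scene":[(0,241/1.42,502/1.42),(1,196/1.42,458/1.42),(2,142/1.42,568/1.42)]}
Q=np.array([[-.07,-.065,.014],[-.07,.065,.014],[.09,-.065,.014]])
r=least_squares(lambda q:np.concatenate([(proj(n,pl(Q[i],*q))[0]-p) for n in F for i,*p in F[n]]),[.45,-.45,-1.5])
print("stand",r.x.round(4),r.fun.round(1))
E
```

```text
top [95, 101, 153]
[[235 196]
 [279 209]
 [266 253]
 [222 241]] [[11.0, 50.900001525878906], [23.799999237060547, 5.0], [69.5999984741211, 17.700000762939453], [56.900001525878906, 63.70000076293945]]
scene [97, 145, 214]
[[337 215]
 [294 236]
 [258 208]
 [301 190]] [[7.599999904632568, 28.200000762939453], [68.80000305175781, -2.4000000953674316], [87.4000015258789, 34.79999923706055], [26.200000762939453, 65.4000015258789]]
tray ('top',) [ 0.5477  0.1151 -0.2591] -14.8 [-0.2  0.   0.3 -0.2  0.3  0.3 -0.5 -0. ]
tray ('scene',) [0.5531 0.116  1.2973] 74.3 [ 0.4 -0.1  0.7 -1.1 -0.4  1.  -0.7 -0.1]
tray ('top', 'scene') [0.5511 0.1189 0.5088] 29.2 [-16.9  18.8 -20.5 -16.7  14.8 -20.6  18.3  14.7  27.2   7.6 -12.4  15.
 -29.7 -10.2  14.8 -15.5]
union top [ 0.4476 -0.1774  0.073 ] [-0.32 -0.   -0.3  -0.32]
stand [ 0.5872 -0.4803 -0.7645] [ 11.   31.9  -9.7 -29.9 -51.3 -16.9  42.3   6.   10.1   4.8]
```

```bash
cat > m.py <<'E'
from h import *
def quad(n,roi,ch,f,thr=None,k=8):
    u,v,w,h=roi; g=ch(C[n]["color"][v:v+h,u:u+w].astype(np.float32)); g=cv2.GaussianBlur(g,(0,0),.6)
    g=cv2.resize(g,None,fx=k,fy=k,interpolation=cv2.INTER_CUBIC)
    m=(g>thr).astype(np.uint8); c=max(cv2.findContours(m,0,1)[0],key=cv2.contourArea)
    hull=cv2.convexHull(c); a=np.array(f,float)  # approx corners
    pts=((c[:,0]+.5)/k-.5+[u,v]); L=[]
    for i in range(4):
        p,q=a[i],a[(i+1)%4]; d=(q-p)/np.linalg.norm(q-p); s=(pts-p)@d; e=np.abs((pts-p)@[-d[1],d[0]])
        sel=pts[(s>4)&(s<np.linalg.norm(q-p)-4)&(e<2.5)].astype(np.float32)
        vx,vy,x,y=cv2.fitLine(sel,cv2.DIST_HUBER,0,.01,.01).ravel(); L.append(np.cross([x,y,1],[x+vx,y+vy,1]))
    out=[np.cross(L[i-1],L[i]) for i in range(4)]; return np.array([o[:2]/o[2] for o in out])
P=[[.085,.085,.032],[.085,-.085,.032],[-.085,-.085,.032],[-.085,.085,.032]]
T={"top":quad("top",(205,185,95,80),lambda i:i[...,0],[[235,196],[280,209],[267.5,254],[222,241.5]],thr=124),
"scene":quad("scene",(245,180,105,75),lambda i:i[...,0],[[337.5,215.5],[294.5,236],[257.5,208.5],[300,190]],thr=192)}
print(T)
for ns in(("top",),("scene",),("top","scene")):
    r=least_squares(lambda q:np.concatenate([(proj(n,pl(P,*q))-T[n]).ravel() for n in ns]),[.57,.1,-.27])
    print("tray",ns,r.x.round(4),np.degrees(r.x[2]).round(1),r.fun.round(1))
tray=r.x
F={"top":[(1,576/1.42,298/1.42),(0,568/1.42,350/1.42)],"scene":[(1,241/1.42,502/1.42),(0,196/1.42,458/1.42),(2,142/1.42,568/1.42)]}
Q=np.array([[-.07,-.065,.014],[-.07,.065,.014],[.09,.065,.014]])
r=least_squares(lambda q:np.concatenate([(proj(n,pl(Q[i],*q))[0]-p) for n in F for i,*p in F[n]]),[.45,-.45,-1.5])
print("stand",r.x.round(4),r.fun.round(1)); stand=r.x
E
cat > ov.py <<'E'
from m import *
K=6
def ring(r,z,n=24): a=np.linspace(0,2*np.pi,n+1); return np.c_[r*np.cos(a),r*np.sin(a),0*a+z]
def hexr(af,z): a=np.radians(30+60*np.arange(7)); R=af/2/np.cos(np.pi/6); return np.c_[R*np.cos(a),R*np.sin(a),0*a+z]
def draw(n,roi,k,polys,a=1):
    u,v,w,h=roi; im=cv2.convertScaleAbs(cv2.resize(C[n]["color"][v:v+h,u:u+w],None,fx=k,fy=k,interpolation=cv2.INTER_CUBIC),alpha=a)
    for X,col in polys: cv2.polylines(im,[np.round(((proj(n,X)-[u,v]+.5)*k-.5)*8).astype(np.int32)],False,col,1,cv2.LINE_AA,3)
    return im
E
python3 - <<'E'
from ov import *
un=(.4476,-.1774,0.0)
U=[(pl(ring(.00635,.075),*un),(0,0,255)),(pl(hexr(.022,.062),*un),(0,255,0)),(pl(hexr(.026,.003),*un),(255,0,0)),(pl(hexr(.026,.022),*un),(255,0,0))]
sx,sy,yw=stand; H=.2
def ax(p): return pl(p,sx,sy,yw)
foot=ax([[-.07,-.065,.014],[-.07,.065,.014],[.09,.065,.014],[.09,-.065,.014],[-.07,-.065,.014]])
def lens(H,x=-.075): a=np.linspace(0,2*np.pi,25); return ax(np.c_[0*a+x,.019*np.cos(a),H+.019*np.sin(a)])
post=[(ax(ring(.009,.31)+[.045,0,0]),(255,255,0))]
S=[(foot,(0,255,0)),(lens(.18),(0,0,255)),(lens(.2),(0,255,255)),(lens(.22),(255,0,255))]+post
tr=[(pl(P+P[:1],*tray),(0,0,255)),(pl(hexr(.031,.032)+[-.04,.04,0],*tray),(0,160,0)),(pl(ring(.0135,.032)+[.04,.04,0],*tray),(0,160,0)),(pl(ring(.01675,.032)+[.04,-.04,0],*tray),(0,160,0))]
a=np.hstack([draw("top",(213,190,74,68),4,tr,1.3),draw("scene",(250,185,96,68),4,tr),draw("scene",(185,232,30,68),4,U)])
b=np.hstack([draw("scene",(58,245,115,160),2,S),draw("scene",(55,245,92,80),4,S)[:320],draw("top",(395,200,50,80),4,S,1.3)] if 0 else [draw("scene",(55,245,120,80),4,S),draw("top",(395,200,60,80),4,S,1.3),np.zeros((320,80,3),np.uint8)])
print(a.shape,b.shape)
cv2.imwrite("pics/c2.png",np.vstack([a,b]) if a.shape[1]==b.shape[1] else np.vstack([a[:,:800],b[:,:800]]))
E
```

```text
{'top': array([[233.96191136, 195.11804475],
       [279.54659354, 207.77387942],
       [266.78942541, 253.62735099],
       [220.84118591, 240.7990847 ]]), 'scene': array([[337.72757892, 214.48267903],
       [294.20364743, 236.23573537],
       [257.41842983, 208.36443316],
       [299.95290935, 189.9094781 ]])}
tray ('top',) [ 0.5508  0.118  -0.2671] -15.3 [-0.1 -0.1  0.1 -0.   0.   0.1 -0.   0.1]
tray ('scene',) [ 0.553   0.1172 -0.2687] -15.4 [ 0.8 -0.  -0.   0.4 -0.8 -0.2  0.1 -0.5]
tray ('top', 'scene') [ 0.5519  0.1179 -0.2677] -15.3 [-0.1 -0.4  0.2 -0.3  0.  -0.2 -0.  -0.3  0.5 -0.3 -0.2  0.1 -0.9 -0.4
 -0.1 -0.8]
stand [ 0.5358 -0.5    -1.7244] [ 0.1 -1.3  0.5 -2.2  1.1 -1.3 -1.2 -4.6 -1.3  2.4]
(272, 800, 3) (320, 800, 3)
```

View pics/c2.png

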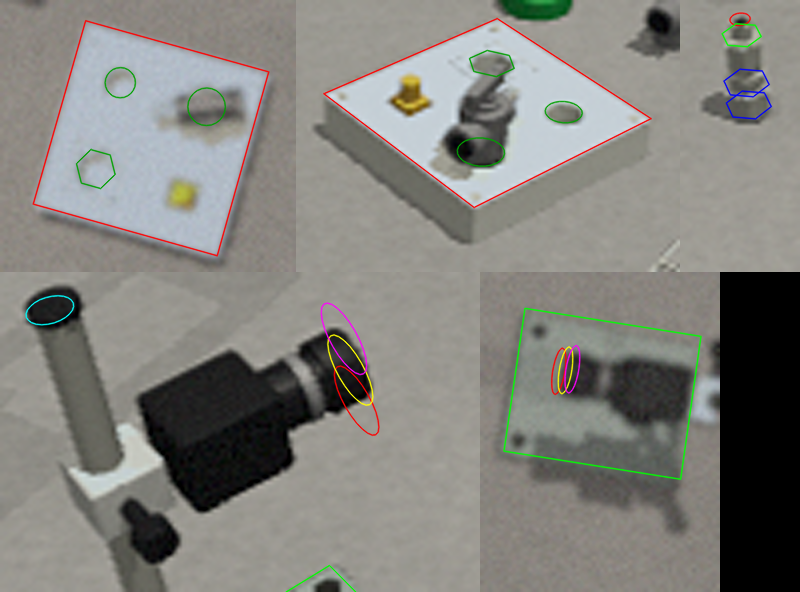

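```bash
python3 - <<'E'
from ov import *
s=C["scene"]["color"];t=C["top"]["color"]
f=lambda im,u,v,w,h,k:cv2.resize(cv2.GaussianBlur(im,(0,0),.5)[v:v+h,u:u+w],None,fx=k,fy=k,interpolation=cv2.INTER_CUBIC)
def gr(x): x=x.astype(int); return cv2.cvtColor(np.clip((x[...,1]-x[...,2])*10+100,0,255).astype(np.uint8),8)
A=f(s,65,318,110,85,4); L=f(s,102,253,60,50,6); B=f(t,395,200,60,70,5)
a=np.hstack([A[:,:440],L[:300,:360]] ) if 0 else None
top=np.zeros((340,800,3),np.uint8); top[:,:440]=A; top[:300,440:800]=L
bot=np.zeros((255,800,3),np.uint8); bot[:,:330]=cv2.resize(gr(A),(330,255)); bot[:,330:630]=cv2.convertScaleAbs(B[15:270],alpha=1.3); bot[:175,630:780]=cv2.resize(gr(B),(150,175))
cv2.imwrite("pics/c3.png",np.vstack([top,bot]))
E
```

```text
{'top': array([[233.96191136, 195.11804475],
       [279.54659354, 207.77387942],
       [266.78942541, 253.62735099],
       [220.84118591, 240.7990847 ]]), 'scene': array([[337.72757892, 214.48267903],
       [294.20364743, 236.23573537],
       [257.41842983, 208.36443316],
       [299.95290935, 189.9094781 ]])}
tray ('top',) [ 0.5508  0.118  -0.2671] -15.3 [-0.1 -0.1  0.1 -0.   0.   0.1 -0.   0.1]
tray ('scene',) [ 0.553   0.1172 -0.2687] -15.4 [ 0.8 -0.  -0.   0.4 -0.8 -0.2  0.1 -0.5]
tray ('top', 'scene') [ 0.5519  0.1179 -0.2677] -15.3 [-0.1 -0.4  0.2 -0.3  0.  -0.2 -0.  -0.3  0.5 -0.3 -0.2  0.1 -0.9 -0.4
 -0.1 -0.8]
stand [ 0.5358 -0.5    -1.7244] [ 0.1 -1.3  0.5 -2.2  1.1 -1.3 -1.2 -4.6 -1.3  2.4]
```

View pics/c3.png

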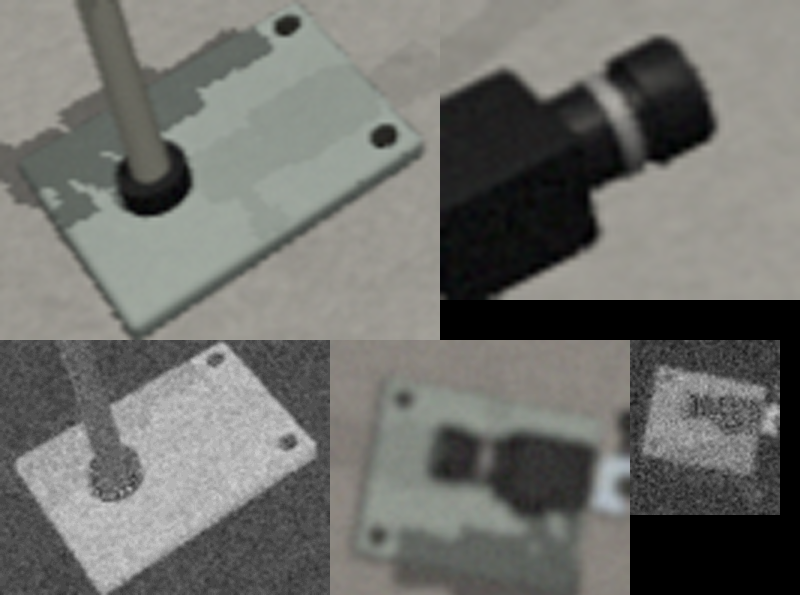

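```bash
sed -i 's/^print(T)//; s/^    print("tray".*//' m.py; cat >> m.py <<'E'
Q=np.array([[-.07,.065,.014],[.09,.065,.014],[.09,-.065,.014],[-.07,-.065,.014]])
gr=lambda i:i[...,1]-i[...,2]
FT=quad("top",(385,190,80,80),gr,[[404.5,209.5],[447,216.5],[440.5,252],[400,245]],thr=-1)
FS=quad("scene",(60,310,125,100),gr,[[170.5,353],[98,402],[70.5,358],[140,319]],thr=-1)
E
python3 - <<'E'
import m; from m import *
for n,r in(("top",(385,190,80,80)),("scene",(60,310,125,100))):
    u,v,w,h=r; d=gr(C[n]["color"][v:v+h,u:u+w].astype(float)); print(n,np.percentile(d,[5,25,50,75,95]))
print(FT.round(1),FS.round(1))
TT={"top":FT,"scene":FS}
w={"top":np.array([1,0,0,1.])[:,None],"scene":np.ones((4,1))}
for ns in(("top",),("scene",),("top","scene")):
  for ww in (0,1):
    r=least_squares(lambda q:np.concatenate([((proj(n,pl(Q,*q))-TT[n])*(w[n] if ww else 1)).ravel() for n in ns]),[.5,-.45,-1.7])
    x,y,a=r.x; print(ns,ww,r.x.round(4),r.fun.round(1),"lens xy",(x-.075*np.cos(a)).round(4),(y-.075*np.sin(a)).round(4))
E
```

```text
stand [ 0.5358 -0.5    -1.7244] [ 0.1 -1.3  0.5 -2.2  1.1 -1.3 -1.2 -4.6 -1.3  2.4]
top [-6. -4. -3.  0.  5.]
scene [-4. -3. -2.  6.  9.]
[[405.3 209.4]
 [449.1 217.5]
 [442.7 254.1]
 [398.4 245.8]] [[172.9 354.5]
 [ 98.4 404.2]
 [ 67.2 358. ]
 [139.1 316.8]]
('top',) 0 [ 0.5297 -0.4954 -1.7551] [-0.2  0.4 -0.2  0.6  0.1 -0.4  0.4 -0.6] lens xy 0.5434 -0.4217
('top',) 1 [ 0.5287 -0.495  -1.7656] [-0.1  0.5 -0.   0.  -0.   0.   0.1 -0.5] lens xy 0.5432 -0.4214
('scene',) 0 [ 0.5385 -0.4993 -1.7602] [-1.1 -0.6 -0.4 -1.6  1.3  1.4  0.3  1.5] lens xy 0.5526 -0.4257
('scene',) 1 [ 0.5385 -0.4993 -1.7602] [-1.1 -0.6 -0.4 -1.6  1.3  1.4  0.3  1.5] lens xy 0.5526 -0.4257
('top', 'scene') 0 [ 0.5354 -0.4981 -1.7581] [ 0.6 -1.2  0.6 -0.9  0.7 -2.   1.1 -2.2 -1.7 -1.8 -0.8 -3.   0.9  0.3
 -0.2  0.6] lens xy 0.5494 -0.4244
('top', 'scene') 1 [ 0.5365 -0.4986 -1.7507] [ 0.5 -1.4  0.  -0.   0.  -0.   1.3 -2.4 -1.5 -1.6 -0.2 -2.4  0.9  1.1
 -0.4  0.9] lens xy 0.5499 -0.4248
```

```bash
sed -i '/^F={"top"/,/^print("stand"/d; s/400,245\]\],thr=-1/400,245]],thr=0/; s/140,319\]\],thr=-1/140,319]],thr=2/' m.py; cat >> m.py <<'E'
def fs(n,q):
    hi=proj(n,pl(Q,*q)); lo=proj(n,pl(Q*[1,1,0],*q)); L=[]
    z=[lo,lo,hi,hi] if n=="scene" else [hi,hi,hi,hi]
    L=[np.cross([*z[i][i],1],[*z[i][(i+1)%4],1]) for i in range(4)]
    o=[np.cross(L[i-1],L[i]) for i in range(4)]; return np.array([a[:2]/a[2] for a in o])
TT={"top":FT,"scene":FS}
def sfit(ns): return least_squares(lambda q:np.concatenate([(fs(n,q)-TT[n]).ravel() for n in ns]),[.5,-.45,-1.7])
stand=sfit(("top","scene")).x
E
python3 - <<'E'
from m import *
for ns in(("top",),("scene",),("top","scene")):
    r=sfit(ns); x,y,a=r.x; print(ns,r.x.round(4),r.fun.round(1),"lens xy",(x-.075*np.cos(a)).round(4),(y-.075*np.sin(a)).round(4))
x,y,a=r.x
def lens(H,xx=-.075,rr=.019): b=np.linspace(0,2*np.pi,49); return pl(np.c_[0*b+xx,rr*np.cos(b),H+rr*np.sin(b)],x,y,a)
# scene: silhouette mask of dark barrel; find bbox extremes of dark region right/top
u,v,w,h=125,250,40,40; g=C["scene"]["color"][v:v+h,u:u+w].mean(2).astype(np.float32); g=cv2.resize(g,None,fx=8,fy=8,interpolation=cv2.INTER_CUBIC)
d=np.argwhere(g<80); d=d[(d[:,1]>100)]
xy=(d[:,::-1]+.5)/8-.5+[u,v]; print("right max",xy[:,0].max(),"lower-right extents: u+v max",xy.sum(1).max()," top min v for u>135",xy[:,1].min())
n=np.array([.5,.87]) # across
print("u+v",xy.sum(1).max(),"u-v",(xy[:,0]-xy[:,1]).max())
for H in np.arange(.17,.235,.01):
    p=np.vstack([proj("scene",lens(H)),proj("scene",lens(H,-.06))]); print(H.round(3),"right",p[:,0].max().round(1),"top",p[:,1].min().round(1),"u+v",p.sum(1).max().round(1),"u-v",(p[:,0]-p[:,1]).max().round(1))
# top: lens dark leftmost
g=C["top"]["color"][215:240,405:440].mean(2); print(g[::2,::2].astype(int)); 
for H in(.18,.2,.22):p=proj("top",lens(H));print(H,p.min(0),p.max(0))
E
```

```text
('top',) [ 0.5298 -0.4956 -1.7529] [-0.7  0.   0.5  0.2 -0.   0.   0.2 -0.2] lens xy 0.5434 -0.4218
('scene',) [ 0.5328 -0.4966 -1.7643] [ 1.2  0.3  0.   1.1 -1.1 -0.8 -0.1 -1.1] lens xy 0.5472 -0.423
('top', 'scene') [ 0.5318 -0.4963 -1.7611] [-0.3 -0.7  0.8 -0.1 -0.  -0.4  0.3 -1.   1.  -0.2 -0.   0.6 -1.3 -1.1
 -0.4 -1.4] lens xy 0.546 -0.4226
right max 147.4375 lower-right extents: u+v max 422.125  top min v for u>135 258.8125
u+v 422.125 u-v -119.125
0.17 right 150.5 top 270.6 u+v 437.6 u-v -128.3
0.18 right 149.7 top 266.8 u+v 433.2 u-v -125.3
0.19 right 149.0 top 262.9 u+v 428.7 u-v -122.2
0.2 right 148.2 top 259.0 u+v 424.1 u-v -119.1
0.21 right 147.5 top 255.0 u+v 419.5 u-v -115.9
0.22 right 146.7 top 251.0 u+v 414.9 u-v -112.7
0.23 right 145.9 top 247.0 u+v 410.2 u-v -109.4
[[ 94  95  54  85 114 109 109 112 108 109 108 100  95  96 102 100  98 103]
 [ 93 110 102 109 108 110 110 109 116 111 109 100 101 108 110 106 106 103]
 [100 105 102 103 108 111  92  96 100 108 113 107 107 107 110 107 113 113]
 [ 95 101  99 102 102  86  51  35  50  76  95  96  89  74  63  75  86  93]
 [ 98
[... 152 characters left out ...]
98 100 100  94  60  30  32  32  38  80  65  38  30  40  43  36  45]
 [104  99 100 100  95  54  33  33  31  43  68  45  35  28  38  42  36  40]
 [111 105 105 101  99  87  71  62  65  62  62  41  33  35  40  42  38  42]
 [109 109 108 110 111 107 106 104 104 105  98  72  33  32  36  45  41  31]
 [111 112 110 110 108 111 111 108 112 113 105  96  76  36  38  39  30  34]
 [114 109 110 112 113 114 107 111 108 112 107 112 109  72  41  35  40  65]
 [106 107 106 109 108 111 114 111 104 104 108 103 113 106  90  67  68  98]]
0.18 [411.34462091 219.0141185 ] [415.09590296 230.43720763]
0.2 [412.96753243 218.69670701] [416.79775644 230.26298111]
0.22 [414.63089002 218.371225  ] [418.54335247 230.08431918]
```

```bash
cat > plan.py <<'E'
import sys,numpy as np
from scipy.spatial.transform import Rotation as Ro
from rig import status
def go(x,y,z,yaw):  # jaw axis yaw deg (mod 180), TCP world
    s=status.get_state(); R0=Ro.from_rotvec(s["tool_rot"]); best=None
    for k in(0,180,-180):
        a=np.radians(yaw+k); zt=np.array([np.cos(a),np.sin(a),0]); yt=np.array([0,0,-1.]); R=Ro.from_matrix(np.c_[np.cross(yt,zt),yt,zt])
        r=(R0.inv()*R).as_rotvec()
        if best is None or np.linalg.norm(r)<np.linalg.norm(best): best=r
    d=R0.inv().apply(np.array([x,y,z])-s["position"])
    print("shift",(d/.3).round(4),"turn",(best/np.radians(60)).round(4),"rows>=",max(np.linalg.norm(d)/.0417,np.degrees(np.linalg.norm(best))/7.16).round(1))
def now():
    s=status.get_state(); M=Ro.from_rotvec(s["tool_rot"]).as_matrix()
    print("t",round(s["time_s"],2),"p",s["position"].round(4),"jaw yaw",np.degrees(np.arctan2(M[1,2],M[0,2])).round(2),"ydir",M[:,1].round(3),"F",s["ft_force"].round(1),"open",round(s["opening"],4),"q",s["joint_positions"].round(2))
if __name__=="__main__": now(); 
if len(sys.argv)>1: go(*map(float,sys.argv[1:]))
E
python3 plan.py .4476 -.1774 .15 -15.3
python3 - <<'E'
from h import *
# valve yaw from handle ends in both (approx clicks)
S=lambda x,y,ox,oy,k:((x+.5)/k-.5+ox,(y+.5)/k-.5+oy)
t=(.5519,.1179,-.2677); v=pl([[.04,-.04,0]],*t)[0];print("valve",v,"hex",pl([[-.04,.04,.012]],*t)[0])
print("port px scene obs",S(165,145,250,185,4),"top handle obs",S(210,140,215,190,5),S(295,130,215,190,5))
for yaw in range(60,125,8):
    a=np.radians(yaw); q=lambda p:pl([p],v[0],v[1],a,.012)[0]
    print(yaw,proj("scene",q([-.0325,0,.046])).round(1),proj("top",q([-.023,0,.085])).round(1),proj("top",q([.023,0,.085])).round(1))
E
```

```text
t 0.1 p [ 0.1656 -0.5761  0.2389] jaw yaw -73.97 ydir [-0.     0.002 -1.   ] F [-0.1  0.4  0.1] open 0.0876 q [-1.41  0.36  1.51  0.    1.27 -0.12]
shift [-1.2704  0.2983 -1.0172] turn [ 0.0013 -0.9778 -0.001 ] rows>= 11.9
valve [0.57989471 0.06874416 0.        ] hex [0.52390529 0.16705584 0.012     ]
port px scene obs (290.875, 220.875) top handle obs (256.6, 217.6) (273.6, 215.6)
60 [[285.6 217.7]] [[269.3 218.5]] [[257.7 211.7]]
68 [[286.4 218.6]] [[269.7 217.6]] [[257.3 212.6]]
76 [[287.4 219.4]] [[270.  216.8]] [[257.  213.5]]
84 [[288.6 220.1]] [[270.2 215.8]] [[256.9 214.4]]
92 [[289.9 220.7]] [[270.2 214.9]] [[256.8 215.3]]
100 [[291.3 221.2]] [[270.1 214. ]] [[256.9 216.2]]
108 [[292.9 221.6]] [[269.9 213.1]] [[257.1 217.1]]
116 [[294.5 221.8]] [[269.5 212.2]] [[257.5 218. ]]
124 [[296.2 222. ]] [[269.1 211.4]] [[257.9 218.8]]
```

```bash
python3 -m creep '[{"x":-0.64,"z":-0.51,"ay":-0.5,"jaw":0.2},{"x":-0.64,"z":-0.51,"ay":-0.5,"jaw":0.2},{"x":-0.64,"z":-0.51,"ay":-0.5,"jaw":0.2},{"x":-0.64,"z":-0.51,"ay":-0.5,"jaw":0.2},{"x":-0.64,"z":-0.51,"ay":-0.5,"jaw":0.2},{"x":-0.64,"z":-0.51,"ay":-0.5,"jaw":0.2},{"x":-0.64,"z":-0.51,"ay":-0.5,"jaw":0.2},{"x":-0.64,"z":-0.51,"ay":-0.5,"jaw":0.2}]' 15; python3 plan.py .4476 -.1774 .15 -15.3
```

```text
t 0.1 p [ 0.1656 -0.5761  0.2389] jaw yaw -73.97 ydir [-0.     0.002 -1.   ] F [-0.1  0.4  0.1] open 0.0876 q [-1.41  0.36  1.51  0.    1.27 -0.12]
shift [-1.2704  0.2983 -1.0172] turn [ 0.0013 -0.9778 -0.001 ] rows>= 11.9$[0]: bad value
```

```bash
python3 -m creep '[{"x":-0.64,"y":0,"z":-0.51,"ax":0,"ay":-0.5,"az":0,"jaw":0.2},{"x":-0.64,"y":0,"z":-0.51,"ax":0,"ay":-0.5,"az":0,"jaw":0.2},{"x":-0.64,"y":0,"z":-0.51,"ax":0,"ay":-0.5,"az":0,"jaw":0.2},{"x":-0.64,"y":0,"z":-0.51,"ax":0,"ay":-0.5,"az":0,"jaw":0.2},{"x":-0.64,"y":0,"z":-0.51,"ax":0,"ay":-0.5,"az":0,"jaw":0.2},{"x":-0.64,"y":0,"z":-0.51,"ax":0,"ay":-0.5,"az":0,"jaw":0.2},{"x":-0.64,"y":0,"z":-0.51,"ax":0,"ay":-0.5,"az":0,"jaw":0.2},{"x":-0.64,"y":0,"z":-0.51,"ax":0,"ay":-0.5,"az":0,"jaw":0.2}]' 15; python3 plan.py .4476 -.1774 .15 -15.3
```

```text
time_s: 0.77
position: [0.3085, -0.3743, 0.2391]
tool_rot: [-0.745, 1.748, -1.744]
ft_force: [-0.9, -0.6, -0.2]
opening: 0.0525
t 0.77 p [ 0.3085 -0.3743  0.2391] jaw yaw -43.76 ydir [-0.001  0.002 -1.   ] F [-0.9 -0.6 -0.2] open 0.0525 q [-1.02  0.19  1.75  0.    1.2  -0.26]
shift [-0.7945  0.2978 -0.1186] turn [ 0.0016 -0.4743 -0.0013] rows>= 6.2
```

```bash
python3 -m creep '[{"x":-0.794,"y":0.298,"z":-0.119,"ax":0,"ay":-0.474,"az":0,"jaw":0.2},{"x":-0.794,"y":0.298,"z":-0.119,"ax":0,"ay":-0.474,"az":0,"jaw":0.2},{"x":-0.794,"y":0.298,"z":-0.119,"ax":0,"ay":-0.474,"az":0,"jaw":0.2},{"x":-0.794,"y":0.298,"z":-0.119,"ax":0,"ay":-0.474,"az":0,"jaw":0.2},{"x":-0.794,"y":0.298,"z":-0.119,"ax":0,"ay":-0.474,"az":0,"jaw":0.2},{"x":-0.794,"y":0.298,"z":-0.119,"ax":0,"ay":-0.474,"az":0,"jaw":0.2},{"x":-0.794,"y":0.298,"z":-0.119,"ax":0,"ay":-0.474,"az":0,"jaw":0.2},{"x":-0.794,"y":0.298,"z":-0.119,"ax":0,"ay":-0.474,"az":0,"jaw":0.2},{"x":-0.794,"y":0.298,"z":-0.119,"ax":0,"ay":-0.474,"az":0,"jaw":0.2}]' 15; python3 plan.py .4476 -.1774 .056 -15.3
python3 - <<'E'
from rig import camera; import numpy as np,cv2
c=camera("scene"); np.savez("s1.npz",**c); cv2.imwrite("pics/s1.png",cv2.resize(c["color"][150:290,150:290],None,fx=4,fy=4,interpolation=cv2.INTER_CUBIC))
E
```

```text
time_s: 1.52
position: [0.4474, -0.1787, 0.1498]
tool_rot: [-1.071, 1.405, -1.401]
ft_force: [0.4, 0.5, 0.3]
opening: 0.0528
t 1.52 p [ 0.4474 -0.1787  0.1498] jaw yaw -15.27 ydir [-0.001  0.001 -1.   ] F [0.4 0.5 0.3] open 0.0528 q [-0.52  0.3   1.86  0.    0.98 -0.26]
shift [-4.100e-03  3.128e-01  2.000e-04] turn [ 0.0017  0.0004 -0.0009] rows>= 2.3
```

View pics/s1.png

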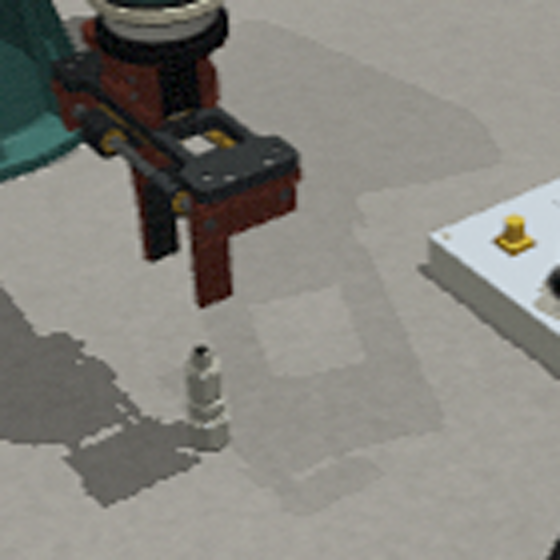

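```bash
python3 -m creep '[{"x":-0.004,"y":0.1,"z":0,"ax":0,"ay":0,"az":0,"jaw":0.2},{"x":-0.004,"y":0.2,"z":0,"ax":0,"ay":0,"az":0,"jaw":0.2},{"x":-0.004,"y":0.27,"z":0,"ax":0,"ay":0,"az":0,"jaw":0.2},{"x":-0.004,"y":0.313,"z":0,"ax":0,"ay":0,"az":0,"jaw":0.2},{"x":-0.004,"y":0.313,"z":0,"ax":0,"ay":0,"az":0,"jaw":0.2},{"x":-0.004,"y":0.313,"z":0,"ax":0,"ay":0,"az":0,"jaw":-0.2},{"x":-0.004,"y":0.313,"z":0,"ax":0,"ay":0,"az":0,"jaw":-0.3},{"x":-0.004,"y":0.313,"z":0,"ax":0,"ay":0,"az":0,"jaw":-0.4},{"x":-0.004,"y":0.313,"z":0,"ax":0,"ay":0,"az":0,"jaw":-0.5},{"x":-0.004,"y":0.313,"z":0,"ax":0,"ay":0,"az":0,"jaw":-0.6},{"x":-0.004,"y":0.313,"z":0,"ax":0,"ay":0,"az":0,"jaw":-0.7},{"x":-0.004,"y":0.313,"z":0,"ax":0,"ay":0,"az":0,"jaw":-0.8},{"x":-0.004,"y":0.313,"z":0,"ax":0,"ay":0,"az":0,"jaw":-0.8},{"x":-0.004,"y":0.313,"z":0,"ax":0,"ay":0,"az":0,"jaw":-0.8}]' 15; python3 plan.py .4476 -.1774 .15 -15.3
```

```text
time_s: 2.73
position: [0.4485, -0.1785, 0.0569]
tool_rot: [-1.07, 1.403, -1.404]
ft_force: [0.6, -0.6, 5.8]
opening: 0.0215
t 2.73 p [ 0.4485 -0.1785  0.0569] jaw yaw -15.33 ydir [ 0.001 -0.    -1.   ] F [ 0.6 -0.6  5.8] open 0.0215 q [-0.52  0.45  1.95  0.    0.74 -0.26]
shift [-0.0027 -0.3102 -0.0036] turn [-0.0011 -0.0006 -0.0002] rows>= 2.2
```

```bash
python3 -m creep '[{"x":0,"y":0,"z":0,"ax":0,"ay":0,"az":0,"jaw":-0.8},{"x":0,"y":-0.05,"z":0,"ax":0,"ay":0,"az":0,"jaw":-0.8},{"x":0,"y":-0.15,"z":0,"ax":0,"ay":0,"az":0,"jaw":-0.8},{"x":0,"y":-0.27,"z":0,"ax":0,"ay":0,"az":0,"jaw":-0.8},{"x":0,"y":-0.38,"z":0,"ax":0,"ay":0,"az":0,"jaw":-0.8},{"x":0,"y":-0.44,"z":0,"ax":0,"ay":0,"az":0,"jaw":-0.8},{"x":0,"y":-0.44,"z":0,"ax":0,"ay":0,"az":0,"jaw":-0.8}]' 35; python3 plan.py .48 0 .19 0;python3 plan.py .5239 .1671 .19 14.7
```

```text
time_s: 3.32
position: [0.4504, -0.1794, 0.1925]
tool_rot: [-1.067, 1.396, -1.409]
ft_force: [0.5, -0.4, -1.3]
opening: 0.0222
t 3.32 p [ 0.4504 -0.1794  0.1925] jaw yaw -15.31 ydir [ 0.007 -0.003 -1.   ] F [ 0.5 -0.4 -1.3] open 0.0222 q [-0.52  0.24  1.82  0.    1.07 -0.26]
shift [-0.6029  0.007  -0.063 ] turn [-0.0071 -0.2552  0.0024] rows>= 4.4
t 3.32 p [ 0.4504 -0.1794  0.1925] jaw yaw -15.31 ydir [ 0.007 -0.003 -1.   ] F [ 0.5 -0.4 -1.3] open 0.0222 q [-0.52  0.24  1.82  0.    1.07 -0.26]
shift [-1.1788  0.0061 -0.0689] turn [-0.0068 -0.5002  0.0033] rows>= 8.5
```

```bash
python3 -m creep '[{"x":-0.1,"y":0,"z":-0.01,"ax":0,"ay":-0.05,"az":0,"jaw":-0.8},{"x":-0.22,"y":0,"z":-0.02,"ax":0,"ay":-0.1,"az":0,"jaw":-0.8},{"x":-0.34,"y":0,"z":-0.03,"ax":0,"ay":-0.15,"az":0,"jaw":-0.8},{"x":-0.46,"y":0,"z":-0.04,"ax":0,"ay":-0.2,"az":0,"jaw":-0.8},{"x":-0.56,"y":0,"z":-0.05,"ax":0,"ay":-0.24,"az":0,"jaw":-0.8},{"x":-0.6,"y":0,"z":-0.06,"ax":0,"ay":-0.255,"az":0,"jaw":-0.8}]' 35; python3 plan.py .5239 .1671 .19 14.7
```

```text
time_s: 3.82
position: [0.4796, 0.0025, 0.1902]
tool_rot: [-1.209, 1.203, -1.21]
ft_force: [0.0, -0.8, -2.4]
opening: 0.022
t 3.82 p [0.4796 0.0025 0.1902] jaw yaw 0.22 ydir [ 0.004 -0.002 -1.   ] F [ 0.  -0.8 -2.4] open 0.022 q [-0.14  0.24  1.83 -0.    1.07 -0.14]
shift [-5.482e-01  5.000e-04  1.498e-01] turn [-0.0037 -0.2413  0.002 ] rows>= 4.1
```

```bash
python3 -m creep '[{"x":-0.1,"y":0,"z":0.03,"ax":0,"ay":-0.05,"az":0,"jaw":-0.8},{"x":-0.22,"y":0,"z":0.06,"ax":0,"ay":-0.1,"az":0,"jaw":-0.8},{"x":-0.34,"y":0,"z":0.09,"ax":0,"ay":-0.15,"az":0,"jaw":-0.8},{"x":-0.45,"y":0,"z":0.12,"ax":0,"ay":-0.2,"az":0,"jaw":-0.8},{"x":-0.53,"y":0,"z":0.145,"ax":-0.003,"ay":-0.24,"az":0.002,"jaw":-0.8},{"x":-0.548,"y":0,"z":0.15,"ax":-0.003,"ay":-0.241,"az":0.002,"jaw":-0.8},{"x":-0.548,"y":0,"z":0.15,"ax":-0.003,"ay":-0.241,"az":0.002,"jaw":-0.8},{"x":-0.548,"y":0,"z":0.15,"ax":-0.003,"ay":-0.241,"az":0.002,"jaw":-0.8}]' 35; python3 plan.py .5239 .1671 .10 14.7
```

```text
time_s: 4.48
position: [0.5226, 0.1664, 0.1886]
tool_rot: [-1.322, 1.02, -1.018]
ft_force: [0.3, -0.4, -0.7]
opening: 0.0221
t 4.48 p [0.5226 0.1664 0.1886] jaw yaw 14.69 ydir [-0.002 -0.001 -1.   ] F [ 0.3 -0.4 -0.7] open 0.0221 q [ 0.18  0.34  1.68 -0.    1.12 -0.07]
shift [-0.0012  0.2952  0.0056] turn [ 0.0025 -0.0001  0.0006] rows>= 2.1
```

```bash
python3 -m creep '[{"x":0,"y":0.1,"z":0.003,"ax":0,"ay":0,"az":0,"jaw":-0.8},{"x":-0.001,"y":0.2,"z":0.006,"ax":0.001,"ay":0,"az":0,"jaw":-0.8},{"x":-0.001,"y":0.27,"z":0.006,"ax":0.002,"ay":0,"az":0,"jaw":-0.8},{"x":-0.001,"y":0.295,"z":0.006,"ax":0.002,"ay":0,"az":0,"jaw":-0.8},{"x":-0.001,"y":0.295,"z":0.006,"ax":0.002,"ay":0,"az":0,"jaw":-0.8},{"x":-0.001,"y":0.295,"z":0.006,"ax":0.002,"ay":0,"az":0,"jaw":-0.8}]' 35; python3 plan.py .5239 .1671 .068 14.7
python3 - <<'E'
from rig import camera; import numpy as np
import h
from ov import *
for n in("scene","top"):
    c=camera(n); np.savez(n+"1.npz",**c); C[n]["color"]=c["color"]
p=(.5239,.1671); yw=np.radians(14.7-90)
U=[(pl(hexr(.026,.003+.044),*p,yw),(255,0,0)),(pl(hexr(.026,.022+.044),*p,yw),(255,0,0)),(pl(hexr(.031,.032)+[-.04,.04,0],*tray),(0,160,0))]
cv2.imwrite("pics/s2.png",np.hstack([draw("scene",(265,160,66,74),6,U),draw("scene",(265,160,66,74),6,[])]))
E
```

```text
time_s: 4.98
position: [0.5239, 0.1661, 0.1003]
tool_rot: [-1.321, 1.02, -1.019]
ft_force: [1.0, 0.0, -1.0]
opening: 0.0218
t 4.98 p [0.5239 0.1661 0.1003] jaw yaw 14.61 ydir [-0.001 -0.001 -1.   ] F [ 1.  0. -1.] open 0.0218 q [ 0.18  0.45  1.77 -0.    0.92 -0.07]
shift [-0.0034  0.1075  0.0011] turn [ 0.0012 -0.0015  0.0007] rows>= 0.8
```

View pics/s2.png

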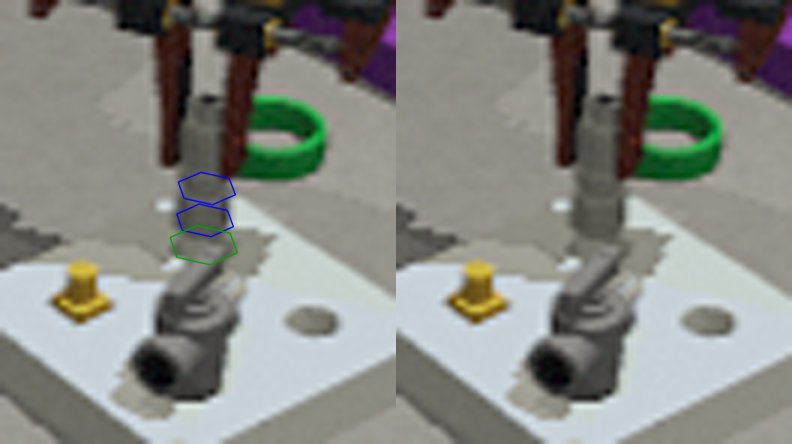

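```bash
python3 -m creep '[{"x":-0.002,"y":0.02,"z":0.001,"ax":0,"ay":0,"az":0,"jaw":-0.8},{"x":-0.003,"y":0.04,"z":0.001,"ax":0,"ay":0,"az":0,"jaw":-0.8},{"x":-0.003,"y":0.055,"z":0.001,"ax":0,"ay":0,"az":0,"jaw":-0.8},{"x":-0.003,"y":0.065,"z":0.001,"ax":0,"ay":0,"az":0,"jaw":-0.8},{"x":-0.003,"y":0.065,"z":0.001,"ax":0,"ay":0,"az":0,"jaw":-0.8}]' 35; python3 plan.py .5239 .1671 .068 14.7
```

```text
time_s: 5.5
position: [0.5246, 0.1676, 0.0812]
tool_rot: [-1.32, 1.018, -1.02]
ft_force: [-0.5, -0.2, -1.6]
opening: 0.0216
t 5.5 p [0.5246 0.1676 0.0812] jaw yaw 14.65 ydir [ 0.001 -0.001 -1.   ] F [-0.5 -0.2 -1.6] open 0.0216 q [ 0.18  0.48  1.78 -0.    0.88 -0.07]
shift [ 0.001   0.0439 -0.0027] turn [-0.0004 -0.0008  0.0007] rows>= 0.3
```

No contact 7 mm below the tray top: it is in the nest mouth. Lower the rest in small steps.

```bash
python3 -m creep '[{"x":0,"y":0.012,"z":-0.001,"ax":0,"ay":0,"az":0,"jaw":-0.8},{"x":0,"y":0.024,"z":-0.001,"ax":0,"ay":0,"az":0,"jaw":-0.8},{"x":0,"y":0.034,"z":-0.001,"ax":0,"ay":0,"az":0,"jaw":-0.8},{"x":0,"y":0.04,"z":-0.001,"ax":0,"ay":0,"az":0,"jaw":-0.8},{"x":0,"y":0.04,"z":-0.001,"ax":0,"ay":0,"az":0,"jaw":-0.8}]' 35; python3 plan.py .5239 .1671 .068 14.7
```

```text
time_s: 5.92
position: [0.5243, 0.1675, 0.069]
tool_rot: [-1.32, 1.018, -1.019]
ft_force: [-0.1, -0.8, -2.1]
opening: 0.0218
t 5.92 p [0.5243 0.1675 0.069 ] jaw yaw 14.65 ydir [ 0.    -0.001 -1.   ] F [-0.1 -0.8 -2.1] open 0.0218 q [ 0.18  0.5   1.79 -0.    0.85 -0.07]
shift [ 0.001   0.0035 -0.0016] turn [-0.0002 -0.0008  0.0008] rows>= 0.0
```

```bash
python3 -m creep '[{"x":0,"y":0.004,"z":0,"ax":0,"ay":0,"az":0,"jaw":-0.8},{"x":0,"y":0.006,"z":0,"ax":0,"ay":0,"az":0,"jaw":-0.8},{"x":0,"y":0.006,"z":0,"ax":0,"ay":0,"az":0,"jaw":-0.8}]' 10; python3 -m creep '[{"x":0,"y":0,"z":0,"ax":0,"ay":0,"az":0,"jaw":-0.4},{"x":0,"y":0,"z":0,"ax":0,"ay":0,"az":0,"jaw":-0.2},{"x":0,"y":0,"z":0,"ax":0,"ay":0,"az":0,"jaw":0},{"x":0,"y":0,"z":0,"ax":0,"ay":0,"az":0,"jaw":0.1},{"x":0,"y":-0.05,"z":0,"ax":0,"ay":0,"az":0,"jaw":0.1},{"x":0,"y":-0.15,"z":0,"ax":0,"ay":0,"az":0,"jaw":0.1},{"x":0,"y":-0.27,"z":0,"ax":0,"ay":0,"az":0,"jaw":0.1},{"x":0,"y":-0.38,"z":0,"ax":0,"ay":0,"az":0,"jaw":0.2},{"x":0,"y":-0.38,"z":0,"ax":0,"ay":0,"az":0,"jaw":0.4}]' 10; python3 plan.py .5799 .0687 .18 8
```

```text
time_s: 6.17
position: [0.5246, 0.1675, 0.0683]
tool_rot: [-1.319, 1.018, -1.02]
ft_force: [-2.1, -0.6, 9.9]
opening: 0.0215
time_s: 6.92
position: [0.5285, 0.1685, 0.1883]
tool_rot: [-1.311, 1.01, -1.024]
ft_force: [0.8, 1.3, -0.3]
opening: 0.0563
t 6.92 p [0.5285 0.1685 0.1883] jaw yaw 14.67 ydir [ 0.012  0.001 -1.   ] F [ 0.8  1.3 -0.3] open 0.0563 q [ 0.18  0.34  1.68 -0.    1.11 -0.07]
shift [0.3651 0.0292 0.0812] turn [-0.011   0.1111  0.0009] rows>= 2.7
```

```bash
python3 plan.py .45 -.1 .2 8; python3 -m creep '[{"x":0.85,"y":0,"z":-0.05,"ax":0,"ay":0.1,"az":0,"jaw":0.5},{"x":0.85,"y":0,"z":-0.05,"ax":0,"ay":0.1,"az":0,"jaw":0.5},{"x":0.85,"y":0,"z":-0.05,"ax":0,"ay":0.1,"az":0,"jaw":0.5},{"x":0.85,"y":0,"z":-0.05,"ax":0,"ay":0.1,"az":0,"jaw":0.5},{"x":0.85,"y":0,"z":-0.05,"ax":0,"ay":0.1,"az":0,"jaw":0.5},{"x":0.85,"y":0,"z":-0.05,"ax":0,"ay":0.1,"az":0,"jaw":0.5},{"x":0.85,"y":0,"z":-0.05,"ax":0,"ay":0.1,"az":0,"jaw":0.5},{"x":0.85,"y":0,"z":-0.05,"ax":0,"ay":0.1,"az":0,"jaw":0.5}]'
python3 - <<'E'
from rig import camera; import numpy as np
from ov import *
for n in("scene","top"):
    c=camera(n); np.savez(n+"2.npz",**c); C[n]["color"]=c["color"]
v=(.5799,.0687,np.radians(98))
hx=pl([[-.04,.04,0]],*tray)[0]
def br(x0,r): a=np.linspace(0,2*np.pi,25); return pl(np.c_[0*a+x0,r*np.cos(a),.058+r*np.sin(a)],*v)
W=[(br(-.0325,.0135),(0,0,255)),(pl(ring(.018,.041),*v),(0,255,0)),(pl(ring(.018,.075),*v),(0,255,0)),(pl([[-.023,-.0055,.097],[.023,-.0055,.097],[.023,.0055,.097],[-.023,.0055,.097],[-.023,-.0055,.097]],*v),(255,0,255)),
 (pl(ring(.00635,.087),hx[0],hx[1],0),(0,0,255)),(pl(hexr(.022,.074),hx[0],hx[1],np.radians(14.7-90)),(0,255,0)),(pl(hexr(.031,.032),hx[0],hx[1],tray[2]),(255,0,0))]
r1=(270,180,50,56); r2=(215,190,65,46)
a=np.hstack([draw("scene",r1,6,W),draw("scene",r1,6,[])])
b=np.hstack([draw("top",r2,6,W,1.3),draw("top",r2,6,[],1.3)])
o=np.zeros((a.shape[0]+b.shape[0],800,3),np.uint8); o[:a.shape[0],:a.shape[1]]=a; o[a.shape[0]:,:b.shape[1]]=b
cv2.imwrite("pics/s3.png",o[:600])
E
```

```text
t 6.92 p [0.5285 0.1685 0.1883] jaw yaw 14.67 ydir [ 0.012  0.001 -1.   ] F [ 0.8  1.3 -0.3] open 0.0563 q [ 0.18  0.34  1.68 -0.    1.11 -0.07]
shift [ 0.7996 -0.0431 -0.4792] turn [-0.011   0.1111  0.0009] rows>= 6.7
time_s: 7.58
position: [0.5791, -0.0848, 0.188]
tool_rot: [-1.267, 1.092, -1.106]
ft_force: [0.3, 0.9, -0.7]
opening: 0.0659
```

View pics/s3.png

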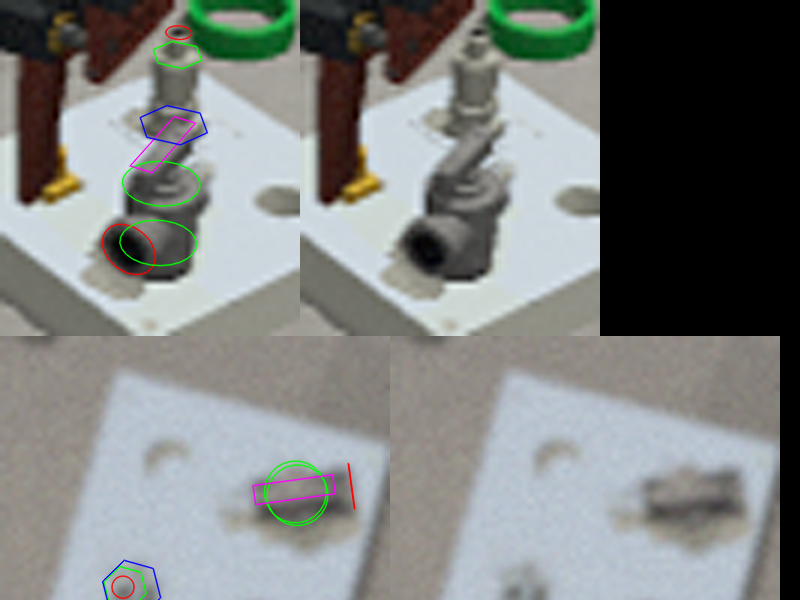

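```bash
python3 plan.py .5805 .0685 .14 8
```

```text
t 7.68 p [ 0.5779 -0.0815  0.1879] jaw yaw 8.61 ydir [ 0.01   0.002 -1.   ] F [0.3 0.8 1.1] open 0.0658 q [-0.26  0.38  1.62  0.01  1.14 -0.41]
shift [-0.4929  0.1608  0.0818] turn [-0.0099  0.0102 -0.0008] rows>= 3.8
```

```bash
python3 -m creep '[{"x":-0.12,"y":0.02,"z":0.02,"ax":0,"ay":0.005,"az":0,"jaw":0.45},{"x":-0.25,"y":0.05,"z":0.04,"ax":-0.005,"ay":0.01,"az":0,"jaw":0.45},{"x":-0.38,"y":0.1,"z":0.06,"ax":-0.01,"ay":0.01,"az":0,"jaw":0.45},{"x":-0.47,"y":0.14,"z":0.08,"ax":-0.01,"ay":0.01,"az":0,"jaw":0.45},{"x":-0.493,"y":0.16,"z":0.082,"ax":-0.01,"ay":0.01,"az":0,"jaw":0.45},{"x":-0.493,"y":0.16,"z":0.082,"ax":-0.01,"ay":0.01,"az":0,"jaw":0.45},{"x":-0.493,"y":0.16,"z":0.082,"ax":-0.01,"ay":0.01,"az":0,"jaw":0.45}]';  python3 plan.py .5805 .0685 .060 8
```

```text
time_s: 8.27
position: [0.5796, 0.0695, 0.14]
tool_rot: [-1.274, 1.105, -1.102]
ft_force: [-0.2, -0.3, 0.5]
opening: 0.0636
t 8.27 p [0.5796 0.0695 0.14  ] jaw yaw 8.18 ydir [-0.001  0.    -1.   ] F [-0.2 -0.3  0.5] open 0.0636 q [ 0.    0.44  1.65  0.    1.05 -0.14]
shift [0.0039 0.2666 0.0028] turn [ 0.0013  0.003  -0.0005] rows>= 1.9
```

```bash
python3 -m creep '[{"x":0,"y":0.08,"z":0.003,"ax":0,"ay":0,"az":0,"jaw":0.45},{"x":0,"y":0.17,"z":0.003,"ax":0,"ay":0,"az":0,"jaw":0.45},{"x":0,"y":0.24,"z":0.003,"ax":0,"ay":0,"az":0,"jaw":0.45},{"x":0,"y":0.267,"z":0.003,"ax":0,"ay":0,"az":0,"jaw":0.45},{"x":0,"y":0.267,"z":0.003,"ax":0,"ay":0,"az":0,"jaw":0.3},{"x":0,"y":0.267,"z":0.003,"ax":0,"ay":0,"az":0,"jaw":0.15},{"x":0,"y":0.267,"z":0.003,"ax":0,"ay":0,"az":0,"jaw":0},{"x":0,"y":0.267,"z":0.003,"ax":0,"ay":0,"az":0,"jaw":-0.15},{"x":0,"y":0.267,"z":0.003,"ax":0,"ay":0,"az":0,"jaw":-0.3},{"x":0,"y":0.267,"z":0.003,"ax":0,"ay":0,"az":0,"jaw":-0.4},{"x":0,"y":0.267,"z":0.003,"ax":0,"ay":0,"az":0,"jaw":-0.4},{"x":0,"y":0.267,"z":0.003,"ax":0,"ay":0,"az":0,"jaw":-0.4}]' 15;  python3 plan.py .5805 .0685 .18 8
```

```text
time_s: 9.27
position: [0.5815, 0.0695, 0.0613]
tool_rot: [-1.273, 1.102, -1.104]
ft_force: [0.1, -0.8, 7.1]
opening: 0.0361
t 9.27 p [0.5815 0.0695 0.0613] jaw yaw 8.2 ydir [ 0.001 -0.    -1.   ] F [ 0.1 -0.8  7.1] open 0.0361 q [ 0.    0.55  1.71 -0.    0.88 -0.14]
shift [ 0.0029 -0.3958 -0.0034] turn [-0.001   0.0033  0.0002] rows>= 2.8
```

```bash
python3 -m creep '[{"x":0,"y":0,"z":0,"ax":0,"ay":0,"az":0,"jaw":-0.4},{"x":0,"y":-0.03,"z":0,"ax":0,"ay":0,"az":0,"jaw":-0.4},{"x":0,"y":-0.1,"z":0,"ax":0,"ay":0,"az":0,"jaw":-0.4},{"x":0,"y":-0.2,"z":0,"ax":0,"ay":0,"az":0,"jaw":-0.4},{"x":0,"y":-0.31,"z":0,"ax":0,"ay":0,"az":0,"jaw":-0.4},{"x":0,"y":-0.41,"z":0,"ax":0,"ay":0,"az":0,"jaw":-0.4},{"x":0,"y":-0.47,"z":0,"ax":0,"ay":0,"az":0,"jaw":-0.4},{"x":0,"y":-0.48,"z":0,"ax":0,"ay":0,"az":0,"jaw":-0.4},{"x":0,"y":-0.48,"z":0,"ax":0,"ay":0,"az":0,"jaw":-0.4}]' 35;  python3 plan.py .573 -.12 .205 -5; python3 plan.py .573 -.274 .205 -10.7
python3 - <<'E'
from rig import camera; import numpy as np
for n in("scene","top"): np.savez(n+"3.npz",**camera(n))
E
```

```text
time_s: 10.02
position: [0.5821, 0.0696, 0.2068]
tool_rot: [-1.271, 1.1, -1.105]
ft_force: [-0.9, 0.3, -1.5]
opening: 0.0356
t 10.02 p [0.5821 0.0696 0.2068] jaw yaw 8.2 ydir [ 0.004  0.    -1.   ] F [-0.9  0.3 -1.5] open 0.0356 q [ 0.    0.37  1.58  0.    1.19 -0.14]
shift [ 0.6213  0.0057 -0.1202] turn [-0.0039  0.2201  0.    ] rows>= 4.6
t 10.02 p [0.5821 0.0696 0.2068] jaw yaw 8.2 ydir [ 0.004  0.    -1.   ] F [-0.9  0.3 -1.5] open 0.0356 q [ 0.    0.37  1.58  0.    1.19 -0.14]
shift [ 1.1294  0.0057 -0.1934] turn [-3.900e-03  3.151e-01 -2.000e-04] rows>= 8.2
```

```bash
python3 -m creep '[{"x":0.06,"y":0,"z":-0.01,"ax":0,"ay":0.02,"az":0,"jaw":-0.4},{"x":0.16,"y":0,"z":-0.03,"ax":0,"ay":0.06,"az":0,"jaw":-0.4},{"x":0.27,"y":0,"z":-0.05,"ax":0,"ay":0.1,"az":0,"jaw":-0.4},{"x":0.38,"y":0,"z":-0.07,"ax":0,"ay":0.14,"az":0,"jaw":-0.4},{"x":0.49,"y":0,"z":-0.1,"ax":0,"ay":0.18,"az":0,"jaw":-0.4},{"x":0.58,"y":0.003,"z":-0.115,"ax":-0.003,"ay":0.21,"az":0,"jaw":-0.4},{"x":0.62,"y":0.005,"z":-0.12,"ax":-0.003,"ay":0.22,"az":0,"jaw":-0.4},{"x":0.62,"y":0.005,"z":-0.12,"ax":-0.003,"ay":0.22,"az":0,"jaw":-0.4}]' 35;python3 plan.py .573 -.274 .205 -10.7
```

```text
time_s: 10.78
position: [0.5703, -0.1218, 0.2006]
tool_rot: [-1.17, 1.281, -1.272]
ft_force: [0.7, 0.7, -0.1]
opening: 0.0353
t 10.78 p [ 0.5703 -0.1218  0.2006] jaw yaw -5.18 ydir [-0.007  0.    -1.   ] F [ 0.7  0.7 -0.1] open 0.0353 q [-0.33  0.38  1.59 -0.    1.18 -0.24]
shift [ 0.5043 -0.0148  0.0548] turn [0.0068 0.092  0.0006] rows>= 3.7
```

```bash
python3 -m creep '[{"x":0.06,"y":-0.003,"z":0.006,"ax":0.001,"ay":0.015,"az":0,"jaw":-0.4},{"x":0.15,"y":-0.006,"z":0.015,"ax":0.003,"ay":0.03,"az":0,"jaw":-0.4},{"x":0.25,"y":-0.01,"z":0.027,"ax":0.005,"ay":0.05,"az":0,"jaw":-0.4},{"x":0.35,"y":-0.015,"z":0.04,"ax":0.007,"ay":0.07,"az":0,"jaw":-0.4},{"x":0.44,"y":-0.015,"z":0.05,"ax":0.007,"ay":0.085,"az":0,"jaw":-0.4},{"x":0.49,"y":-0.015,"z":0.055,"ax":0.007,"ay":0.092,"az":0,"jaw":-0.4},{"x":0.504,"y":-0.015,"z":0.055,"ax":0.007,"ay":0.092,"az":0,"jaw":-0.4},{"x":0.504,"y":-0.015,"z":0.055,"ax":0.007,"ay":0.092,"az":0,"jaw":-0.4},{"x":0.504,"y":-0.015,"z":0.055,"ax":0.007,"ay":0.092,"az":0,"jaw":-0.4}]' 35;python3 plan.py .573 -.274 .205 -10.7
python3 - <<'E'
from rig import camera,status; import numpy as np
from ov import *
for n in("scene","top"):
    c=camera(n); np.savez(n+"4.npz",**c); C[n]["color"]=c["color"]
p=status.get_state()["position"]
v=(p[0],p[1],np.radians(79.3),p[2]-.0493)
def br(x0,r): a=np.linspace(0,2*np.pi,25); return pl(np.c_[0*a+x0,r*np.cos(a),.046+r*np.sin(a)],*v)
sx,sy,yw=stand
b=np.linspace(0,2*np.pi,49); lens=pl(np.c_[0*b-.075,.019*np.cos(b),.202+.019*np.sin(b)],sx,sy,yw)
hd=[[-.023,-.0055,.085],[.023,-.0055,.085],[.023,.0055,.085],[-.023,.0055,.085],[-.023,-.0055,.085]]
W=[(br(-.0325,.0135),(0,0,255)),(pl(ring(.015,0),*v),(255,0,0)),(pl(ring(.018,.029),*v),(0,255,0)),(pl(ring(.018,.063),*v),(0,255,0)),(pl(hd,*v),(255,0,255)),(lens,(0,255,255)),(pl([[.048,0,.046],[-.0325-.12,0,.046]],*v),(0,255,255))]
r1=(90,220,130,75); 
cv2.imwrite("pics/s4.png",np.vstack([draw("scene",r1,6,W)[:300],draw("scene",r1,6,[])[:300]]))
np.save("tcp4.npy",p)
E
```

```text
time_s: 11.53
position: [0.5728, -0.2719, 0.2044]
tool_rot: [-1.116, 1.346, -1.343]
ft_force: [0.7, 0.5, -0.8]
opening: 0.0355
t 11.53 p [ 0.5728 -0.2719  0.2044] jaw yaw -10.64 ydir [-0.001  0.001 -1.   ] F [ 0.7  0.5 -0.8] open 0.0355 q [-0.55  0.44  1.47  0.    1.23 -0.37]
shift [ 0.0066 -0.002   0.0019] turn [ 0.0012  0.001  -0.001 ] rows>= 0.1
```

View pics/s4.png

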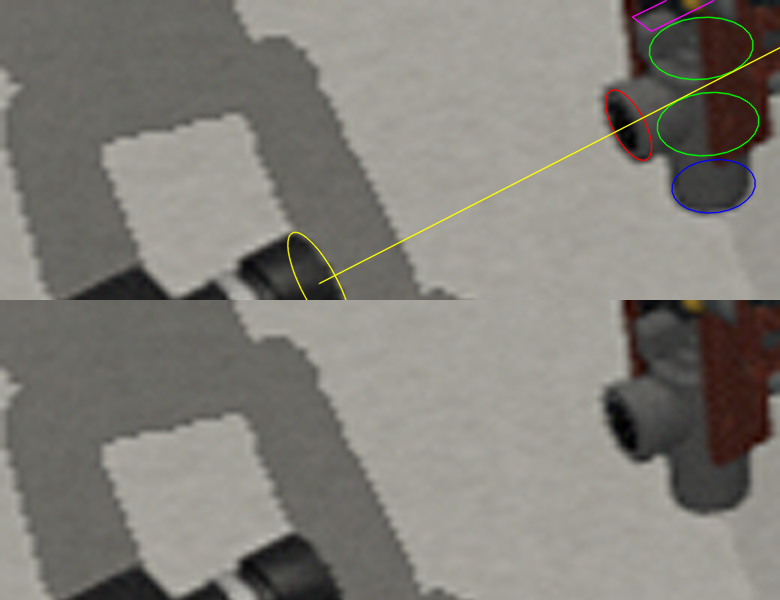

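```bash
python3 - <<'E'
import numpy as np
from ov import *
for n in("scene","top"): C[n]=dict(np.load(n+"4.npz"))
p=np.load("tcp4.npy"); R=C["scene"]["R"]; T=[]
for yaw in(None,74,79.3,85,91):
    off=-.0015*R[0]; v=(p[0]+off[0],p[1]+off[1],np.radians(yaw or 0),p[2]-.0493+off[2])
    def br(x0,r): a=np.linspace(0,2*np.pi,37); return pl(np.c_[0*a+x0,r*np.cos(a),.046+r*np.sin(a)],*v)
    hd=[[-.023,-.0055,.085],[.023,-.0055,.085],[.023,.0055,.085],[-.023,.0055,.085],[-.023,-.0055,.085]]
    W=[(br(-.0325,.0135),(0,0,255)),(pl(ring(.015,0),*v),(255,0,0)),(pl(ring(.018,.063),*v),(0,255,0)),(pl(hd,*v),(255,0,255))] if yaw else []
    T.append(draw("scene",(186,212,32,46),8,W,1.5)[:300] if 0 else cv2.resize(draw("scene",(186,214,32,37),8,W,1.6),(256,296)))
T.append(cv2.resize(draw("top",(355,195,50,58),6,[],1.5),(256,296)))
cv2.imwrite("pics/s5.png",np.vstack([np.hstack(T[:3]),np.hstack(T[3:])]))
E
```

```text
(no output)
```

View pics/s5.png

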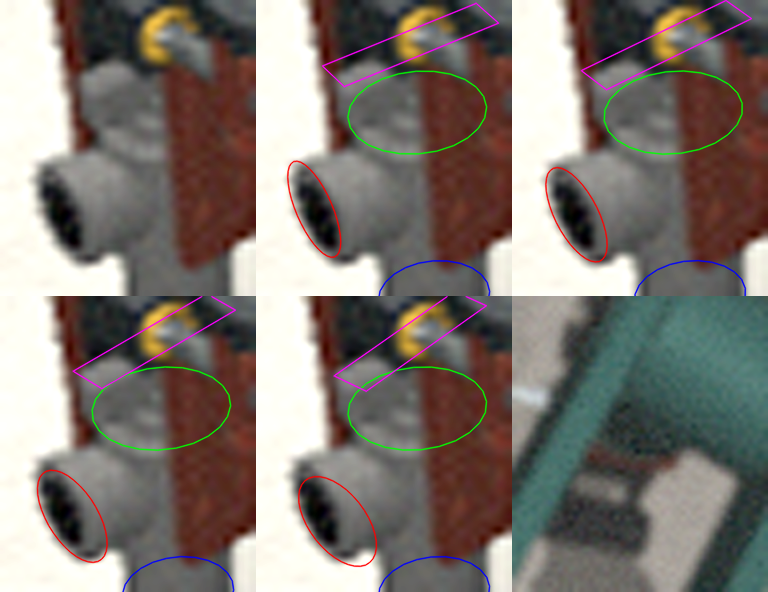

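```bash
python3 -m creep '[{"x":0,"y":0,"z":0,"ax":0,"ay":0,"az":0,"jaw":-0.4},{"x":0,"y":0,"z":0,"ax":0,"ay":0,"az":0,"jaw":-0.4},{"x":0,"y":0,"z":0,"ax":0,"ay":0,"az":0,"jaw":-0.4},{"x":0,"y":0,"z":0,"ax":0,"ay":0,"az":0,"jaw":-0.4},{"x":0,"y":0,"z":0,"ax":0,"ay":0,"az":0,"jaw":-0.4},{"x":0,"y":0,"z":0,"ax":0,"ay":0,"az":0,"jaw":-0.4}]' 35; python3 plan.py .573 -.274 .205 -10.7
python3 - <<'E'
from rig import camera; import numpy as np
from ov import *
C["scene"]["color"]=camera("scene")["color"]; hx=pl([[-.04,.04,0]],*tray)[0]
W=[(pl(ring(.00635,.087),hx[0],hx[1],0),(0,0,255))]
a=draw("scene",(250,170,95,80),4,W); b=draw("scene",(90,205,140,115),3,[])
o=np.zeros((345,800,3),np.uint8); o[:320,:380]=a; o[:,380:800]=b; cv2.imwrite("pics/s6.png",o)
E
```

```text
time_s: 12.13
position: [0.573, -0.2718, 0.2049]
tool_rot: [-1.116, 1.345, -1.344]
ft_force: [-0.3, -0.1, -1.1]
opening: 0.0356
t 12.13 p [ 0.573  -0.2718  0.2049] jaw yaw -10.6 ydir [-0.001  0.001 -1.   ] F [-0.3 -0.1 -1.1] open 0.0356 q [-0.55  0.44  1.47  0.    1.23 -0.37]
shift [ 0.0071 -0.0005  0.0014] turn [ 0.0006  0.0017 -0.0004] rows>= 0.1
```

View pics/s6.png

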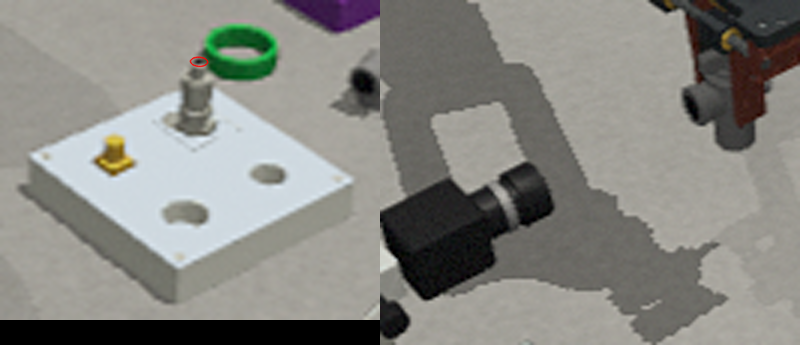

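```bash
python3 -c "
from rig import job; print(job.hand_in())"
```

```text
the job is handed in; nothing more can be done
None
```

The union is back in the six-sided nest and let go, the valve is held up to the inspection camera, and the job was handed in at about 12 s.

- **Union:** I lowered it until it met the nest floor (about 10 N), then released it. In the last picture it stands upright with its top where a fully seated union should be.
- **Valve:** it is held upright and still, with its port facing the lens. From the arm's reading and my measured lens position, the port is about 122 mm from the lens and within about 1–2 mm of its centre. Overlays on the picture put its turn within about 2° of square.
- **Disagreements:** the two cameras differed by about 4 mm sideways on the lens position. The lens barrel also looked 2–5 mm further back than the stand's foot suggested, so I used a value in between. The handle's outline didn't match its stated size exactly, so I judged the turn from the port rim instead.
- **Not touched:** I never moved onto the camera, its stand or the bystanders. The last picture shows the brass fitting and tape in place. I did not check the elbow, bottle and pen again at the end.

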